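# Set the length stop on the cutting board's rail

### The job

Set the length stop for cutting: with its cam lever still open, hook the stop onto the cutting board's flat rail to the left of the masking tape and push it fully home, then slide it along to the right until its stop face is on the pencil line. Squeeze the cam lever fully closed against the stop's post while holding the stop on the line, and finish still holding stop and lever squeezed together there, ready for the work to be pushed up to it. Leave the wooden batten, the tape measure and the pencil where they are.

Things in the scene. Friction and masses are not known exactly. Their poses are not given: they have to be found in the camera images.
- cutting_board: Fixed plywood board, 140 x 350 x 18 mm. Its x points away from the robot, y left along fence and rail, z up. Origin: on the worktop, under the front face of the wooden fence. Fence: x = 0 to 30 mm, z = 18 to 40 mm, y = -180 to 170 mm. The board reaches x = -88 to 52 mm.
- pencil_line: Dark pencil line across the rail in the middle of a patch of pale masking tape that covers 24 mm of the rail's length. Fixed, too thin to feel. Origin: on the line at the front top edge of the rail, 68 mm above the worktop; axes as the board's.
- stop_post (a point): Centre of the grip post of the length stop: a loose aluminium clamp, 0.3 kg, 72 x 34 x 110 mm, standing on its foot. Stop axes: x into the throat, y left, z up. The post measures 26 mm in x, 18 mm in y, free from 20 mm below this point to 24 mm above. The stop face is the flat -y side of the whole stop, 9 mm from this point. The upper jaw below the post reaches x = -14 to +22 mm.
- stop_throat (a point): Point on the stop-face edge of the throat's end wall, half-way up the throat: a slot 11 mm high, 22 mm deep, open to the stop's +x and both sides, under the post. stop_post is 9 mm to +y and 44.5 mm up from here. Fully home on the rail the end wall touches the rail's front edge: board x = 0; height 62.5 mm hanging, 65.5 mm clamped. On the line when this point is. Axes as the stop's.
- cam_lever (a joint): Angle of the stop's cam lever, rad: 0 closed (upright by the post), 0.70 open (leaning to the stop's +y). Pivot along the stop's x, 15 mm to +y of stop_post, 24 mm below it. It stays put; a squeeze of 8 to 20 N on tip and post closes it. It drives a shoe down from the upper jaw, 3.6 mm when closed: this lifts the stop 3 mm and clamps the rail in the last 0.06 rad. Squeezed it reads 0 to -0.03.
- lever_tip (a point): Centre of the lever's round tip (12 mm thick, 14 mm wide in the stop's x), 40 mm from the pivot, 7 mm to the stop's +x of stop_post. Closed: its outer side is 32 mm from the stop face, so post and lever squeezed together measure 32 mm; it is 16 mm above stop_post. Fully open: outer side 57 mm from the stop face, 5 mm above stop_post.
- batten_middle (a point): Centre of a loose wooden batten 20 x 160 x 20 mm lying on the board against the fence, at the right-hand end. Leave alone.
- tape_measure_middle (a point): Centre of a loose tape measure, 37 x 81 x 62 mm, standing on the worktop. Leave alone.
- pencil_middle (a point): Centre of a loose pencil, 15 x 173 x 8 mm, lying on the worktop. Leave alone.
- rail_middle (a point): Middle of the front edge of the rail, a flat aluminium bar above the fence, 260 mm long (y), 20 mm deep (board x = 0 to 20 mm), 8 mm thick (z = 60 to 68 mm). Axes as the board's. Its two 14 mm stand-offs lie 118 mm to either side of this point (bolt heads 4 mm above the rail); between them 20 mm are free under it.
- stop_foot (a point): Point of the stop's underside, 86 mm below stop_post, 6 mm to its +y, below the end wall; stands on the worktop at the start. The steel foot reaches 50 mm from here to -x, 15 mm to each side in y, 14 mm high; hung on the rail it clears the board by 3 mm. The lower jaw reaches 22 mm to +x at 27 to 36 mm height.
There are look-alikes about, which are no part of the job. What is shaped like the part that bears stop_post but blue is not meant.

How it is judged (in metres and radians):
On the way, in this order (a step that is already met when the one before it is completed fails the run):
1. the stop is hooked fully onto the rail, left of the masking tape, with its lever open (x of stop_throat in the frame of cutting_board above -0.005 m and z of stop_throat in the frame of cutting_board between 0.06 and 0.068 m and angle between the y axis of stop_throat and the y axis of cutting_board, either way round below 0.12 rad and y of stop_throat in the frame of pencil_line above 0.012 m and value of joint cam_lever above 0.4 rad), for 0.2 s.
2. the stop, still hooked fully on the rail with its lever open, has been slid until its stop face is on the pencil line (x of stop_throat in the frame of cutting_board above -0.005 m and z of stop_throat in the frame of cutting_board between 0.06 and 0.068 m and y of stop_throat in the frame of pencil_line between -0.005 and 0.005 m and value of joint cam_lever above 0.3 rad), for 0.2 s.
At the end, for the whole second after the job is handed in: The stop hangs on the rail fully home (within 4 mm) and square (within 0.08 rad), its stop face within 4 mm of the pencil line, the cam lever closed (below 0.06 rad), and the fingers still squeeze post and lever with more than 3 N on each (x of stop_throat in the frame of cutting_board between -0.004 and 0.004 m and z of stop_throat in the frame of cutting_board between 0.06 and 0.068 m and angle between the y axis of stop_throat and the y axis of cutting_board, either way round below 0.08 rad and y of stop_throat in the frame of pencil_line between -0.004 and 0.004 m and value of joint cam_lever below 0.06 rad and contact force between the fingers and stop_post above 3 N and contact force between the fingers and cam_lever above 3 N); the arm keeps its last pose, push and grip.
It fails at once if the batten, the tape measure or the pencil is moved by more than 20 mm (distance of any of batten_middle, tape_measure_middle, pencil_middle from where it was at the start of the episode above 0.02 m).
It also fails if it takes over 58 s, if anything falls off the work surface, if the arm or the gripper's body presses on something with over 40 N, if the wrist force passes 120 N, or if a joint passes its speed limit or range.

### The arm

A 7-joint arm with a two-finger parallel gripper is mounted at the origin on the work surface; the furniture and walls round the work are solid. World frame = base frame: x ahead of the robot, y to its left, z up, the work surface at z = 0. Lengths are in m, angles in degrees, forces in N, time in s.
With the tool pointing down it reaches from about 0.425 to 0.875 m from the base axis. Payload 4.7 kg.
Tool frame: the origin (TCP) lies between the finger pads; the fingertips stand 17 mm ahead of it and the grasp point (between the pads) lies 2 mm behind it; z points along the fingers, y is the line along which they close (so a half turn about z gives the same grasp; the last joint's range is limited). The gripper opens to 87 mm and grips with 3 to 60 N. Pads are 19 mm wide; open, the fingers measure 117 mm over their backs; the gripper's body (75 mm by 190 mm) begins 51 mm behind the grasp point.
Start: joints at [-73.333, 18.392, -4.016, 83.108, 1.295, 78.541, -3.26], TCP at [0.178, 0.625, 0.24] pointing down, gripper open.
Joint ranges: [-163.93, 163.93], [-17.29, 119.83], [-79.2, 71.16], [3.27, 140.29], [-89.18, 269.18], [5.43, 117.66], [-154.24, 154.24]. Speed limits (degrees/s): [147.25, 147.25, 180, 180, 180, 180, 180].

### API

Orientations are given as [roll, pitch, yaw] about the fixed x, y, z axes, in that order (R = Rz(yaw) Ry(pitch) Rx(roll)).
In Python, from cell import env, cams gives the robot as it stands.
- The arm moves only by the shell command python3 -m pendant 'ROWS' [FORCE]. ROWS is JSON, a list of rows, each an object of numbers: "tx", "ty", "tz": the shift along the tool's x, y, z each as a share of 0.05 m, from -1 to 1; "spin": the turn about the tool's z as a share of 4 degrees, from -1 to 1; "claw": the closure, from 0 (fully open) to 1 (shut). A call has 1 to 10 rows; each row shifts and turns the commanded pose from where the row before left it, along the tool's axes as they then stand; what a row does not reach is not made up. A row lasts 1/8 s, in which the tool goes at most 62.5 mm and 10.7 degrees, less where a joint would pass 70% of its speed; a pose out of reach is approached as far as the arm can. A call with a number of a shift or a turn outside -1 to 1 is refused whole. A call with a gripper value outside its range is refused whole. The fingers move at their own pace and stop on an object; FORCE is the grip in N (left out, the last holds). Time passes only in rows, so rows that do not move let the fingers close. It gives the time, the measured TCP pose, the force, the opening and the grip force at its end, in the units of the state.
- env.get_obs(): the state, without advancing time (a new reading comes with each control period).
- cams.read_camera(name): name is "scene" or "top" or "wrist"; returns the picture (400x640x3 uint8, red, green, blue); there is no depth.
- cams.camera_info(name): a dict with "fx", "fy", "cx", "cy" (pixels), "k1" (the pictures are not rectified: a ray, as slopes to the right and down, at radius r is drawn at 1 + k1 r^2 times it, then the intrinsics apply), "rvec" (rotation vector, rad) and "tvec" (3), from world to camera coordinates, as OpenCV has them. Camera axes: x right, y down, z forward; pixel columns grow to the right and rows downward; lengths in m; the calibration is good to about 2 mm. A picture is of the moment at which its call begins: read the wrist's pose just before it. camera_info takes no time and is no camera call; for the wrist camera it gives the pose at the moment of the call.
- env.sign_off(): hands the job in; it is judged then, once.
The state is a dict: "time_s": time; "qpos": joint angles; "joint_velocities": joint speeds; "effort": joint torques, N m; "tool_pos": TCP position; "tool_rot": TCP orientation; "force": force on the tool from outside, world axes, zero at the start; "wrist_torque": the same for the moment, N m; "grip_width": finger opening in m; "grasp_force": force on a finger pad.
Only numpy, scipy, OpenCV 4.12 (cv2) and the standard library are available. Lean on these libraries where they do the work, as an engineer would, in place of code of your own. Each camera call takes 0.05 s, during which the arm holds its last target. There are 200 camera calls.

## Working session

There is one attempt and no reset: what is moved stays moved. The work goes in short steps, Python scripts to look and compute and a shell command to move; the robot and the scene stay as the last step left them, time stands still between calls to the robot, and variables do not carry over. Pictures are saved under pics/ and viewed, at most 10 in all, crops included, and the job is handed in when it is done.

```bash
ls; mkdir -p pics; python3 - <<'E'
from cell import env,cams
import cv2
o=env.get_obs();print({k:o[k] for k in('time_s','tool_pos','tool_rot','grip_width','force')})
for n in('scene','top'):
    cv2.imwrite(f'pics/{n}0.png',cams.read_camera(n)[:,:,::-1]);print(n,cams.camera_info(n))
E
```

```text
pics
{'time_s': 0.0, 'tool_pos': array([0.17753802, 0.62474648, 0.23850035]), 'tool_rot': array([-1.79893646e+02,  4.98945418e-03,  1.64142813e+02]), 'grip_width': 0.08706765541087291, 'force': array([-0.07898887,  0.28253533,  0.00832824])}
scene {'fx': 506.5171782574281, 'fy': 506.5171782574281, 'cx': 324.0775674191728, 'cy': 200.7061238077019, 'k1': -0.010948321322408881, 'rvec': array([ 0.13076753,  2.9987468 , -0.87731719]), 'tvec': array([0.39908983, 0.23340734, 0.9418569 ])}
top {'fx': 418.02625379901116, 'fy': 418.02625379901116, 'cx': 317.10953272775834, 'cy': 196.10574920870843, 'k1': -0.050930087825544486, 'rvec': array([ 2.18687419, -2.1682472 ,  0.11373844]), 'tvec': array([-0.28011544,  0.39324999,  1.01461698])}
```

View pics/scene0.png

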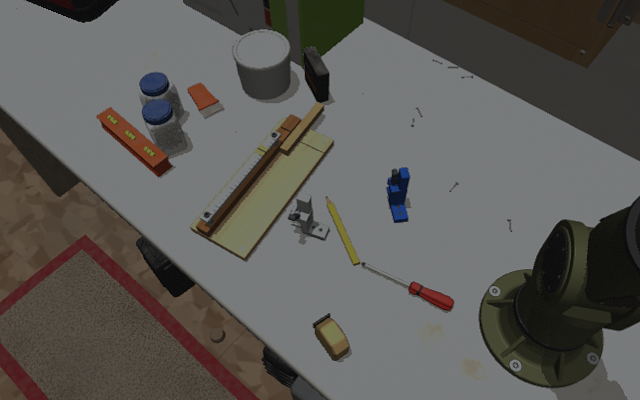

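View pics/top0.png

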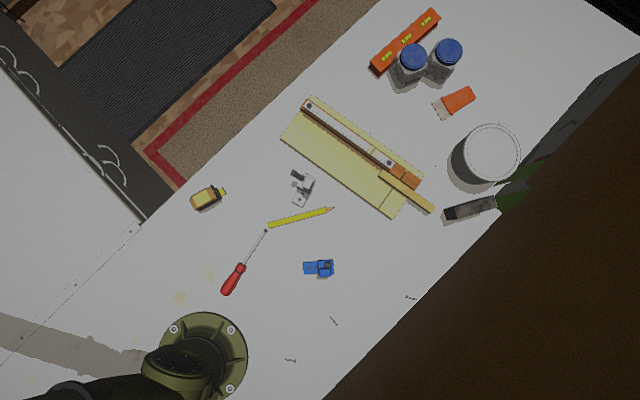

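The grey stop is at top (302,187) / scene (308,218). The blue one at top (320,268) / scene (398,193) is the look-alike, so I leave it alone. I'll confirm this and find the detail in one enlarged crop.

```bash
python3 - <<'E'
import cv2,numpy as np
t=cv2.imread('pics/top0.png');s=cv2.imread('pics/scene0.png')
a=cv2.resize(t[85:225,265:445],None,fx=4.2,fy=4.2,interpolation=cv2.INTER_CUBIC)
cv2.imwrite('pics/tc.png',np.clip(a*1.3,0,255).astype('uint8'))
b=cv2.resize(s[95:260,190:345],None,fx=3.6,fy=3.6,interpolation=cv2.INTER_CUBIC)
cv2.imwrite('pics/sc.png',np.clip(b*1.3,0,255).astype('uint8'))
E
```

```text
(no output)
```

View pics/tc.png

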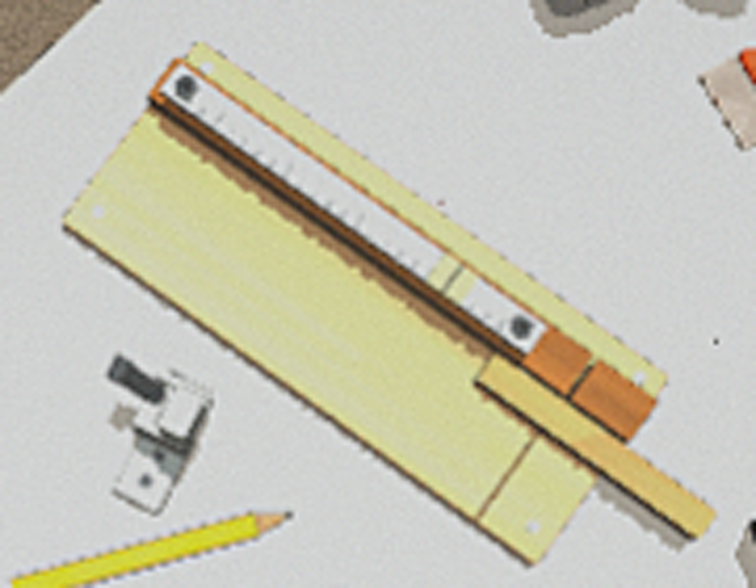

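View pics/sc.png

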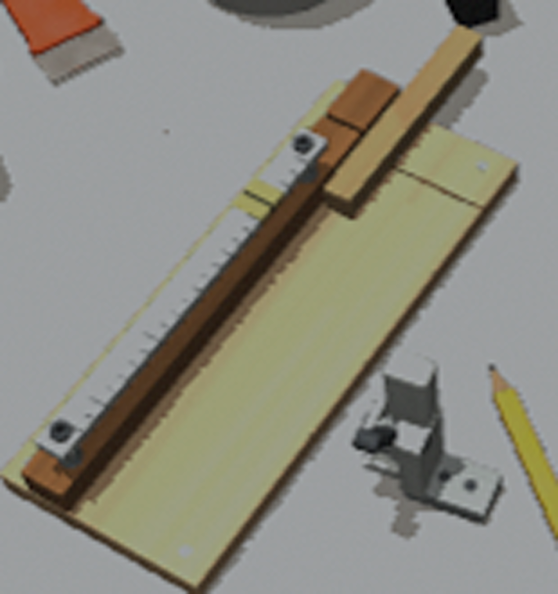

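Top crop: the grey stop has its foot toward the robot at (140,485), the post/jaw at (185,405) and the dark lever tip at (120,370), leaning left. The rail runs from (160,95) to (527,350) and the pencil line is at (447,290)–(465,263). The scene crop agrees: post top (412,368), lever (372,437). Grey rather than blue, so this is the stop meant.

```bash
cat > h.py <<'E'
import cv2,numpy as np
def ray(info,uv):
    K=np.array([[info['fx'],0,info['cx']],[0,info['fy'],info['cy']],[0,0,1]])
    n=cv2.undistortPoints(np.array([[uv]],float),K,np.array([info['k1'],0,0,0.]))[0,0]
    R=cv2.Rodrigues(np.array(info['rvec']))[0]
    return -R.T@np.array(info['tvec']),R.T@np.array([n[0],n[1],1.])
def plane(info,uv,z):
    c,d=ray(info,uv);return c+d*(z-c[2])/d[2]
def tri(i1,p1,i2,p2):
    c1,d1=ray(i1,p1);c2,d2=ray(i2,p2)
    s=np.linalg.lstsq(np.c_[d1,-d2],c2-c1,rcond=None)[0]
    a,b=c1+s[0]*d1,c2+s[1]*d2
    return (a+b)/2,np.linalg.norm(a-b)
E
python3 - <<'E'
from h import *
from cell import cams
np.set_printoptions(precision=4,suppress=True)
T=cams.camera_info('top');S=cams.camera_info('scene')
tp=lambda x,y:((x+.5)/4.2-.5+265,(y+.5)/4.2-.5+85)
sp=lambda x,y:((x+.5)/3.6-.5+190,(y+.5)/3.6-.5+95)
P={}
for n,p,z in [('railFL',(160,95),.068),('railFR',(527,350),.068),('railBR',(548,328),.068),('railBL',(180,65),.068),('boltL',(185,86),.072),('boltR',(521,327),.072),('lineF',(447,290),.068),('lineB',(465,263),.068),('footL',(115,490),.014),('footR',(158,513),.014),('leverT',(118,368),.09),('pencilTip',(290,515),.004),('posttop',(190,405),.11)]:
    P[n]=plane(T,tp(*p),z);print(n,P[n])
for n,p,z in [('boltL',(61,430),.072),('boltR',(304,143),.072),('lineF',(270,205),.068),('lineB',(246,189),.068),('posttop',(412,368),.11),('leverT',(368,438),.09)]:
    print('S',n,plane(S,sp(*p),z))
print(np.linalg.norm(P['railFL']-P['railFR']))
for a,b in(('boltR','boltL'),('railFR','railFL'),('footR','footL')):
    d=P[a]-P[b];d=-d;print(a,np.degrees(np.arctan2(d[1],d[0])),np.linalg.norm(d))
E
```

```text
railFL [ 0.6062 -0.2398  0.068 ]
railFR [ 0.4601 -0.4497  0.068 ]
railBR [ 0.4728 -0.4618  0.068 ]
railBL [ 0.6241 -0.2511  0.068 ]
boltL [ 0.6104 -0.2542  0.072 ]
boltR [ 0.4725 -0.4457  0.072 ]
lineF [ 0.4941 -0.4043  0.068 ]
lineB [ 0.5098 -0.4147  0.068 ]
footL [ 0.3827 -0.2145  0.014 ]
footR [ 0.3693 -0.2401  0.014 ]
leverT [ 0.4441 -0.2191  0.09  ]
pencilTip [ 0.3695 -0.3187  0.004 ]
posttop [ 0.4212 -0.2592  0.11  ]
S boltL [ 0.6102 -0.256   0.072 ]
S boltR [ 0.4714 -0.4471  0.072 ]
S lineF [ 0.4933 -0.4046  0.068 ]
S lineB [ 0.5074 -0.418   0.068 ]
S posttop [ 0.4164 -0.2541  0.11  ]
S leverT [ 0.4426 -0.2249  0.09  ]
0.2557624636760816
boltR 54.25079661552779 0.2359794496421671
railFR 55.15492308133777 0.2557624636760816
footR 62.34622180654449 0.028899587358391085
```

```bash

python3 -m pendant '[{"tx":-0.96,"ty":-0.44},{"tx":-0.96,"ty":-0.44},{"tx":-0.96,"ty":-0.44},{"tx":-0.96,"ty":-0.44},{"tx":-0.96,"ty":-0.44},{"tx":-0.96,"ty":-0.44},{"tx":-0.96,"ty":-0.44},{"tx":-0.96,"ty":-0.44},{"spin":1},{"spin":1}]'
python3 -m pendant '[{"spin":1},{"spin":1},{"spin":1},{"spin":1},{"spin":1},{"spin":1},{"spin":1},{"spin":1},{"spin":1},{"spin":1}]'
python3 -m pendant '[{"spin":1},{"spin":1},{"spin":1},{"spin":1},{"spin":1},{"spin":1},{"spin":1},{"spin":1},{"spin":1},{"spin":1}]'
```

```text
invalid input at $[0]: expected keys tx, ty, tz, spin, claw
invalid input at $[0]: expected keys tx, ty, tz, spin, claw
invalid input at $[0]: expected keys tx, ty, tz, spin, claw
```

```bash

python3 -m pendant '[{"tx":-0.96,"ty":-0.44,"tz":0,"spin":0,"claw":0},{"tx":-0.96,"ty":-0.44,"tz":0,"spin":0,"claw":0},{"tx":-0.96,"ty":-0.44,"tz":0,"spin":0,"claw":0},{"tx":-0.96,"ty":-0.44,"tz":0,"spin":0,"claw":0},{"tx":-0.96,"ty":-0.44,"tz":0,"spin":0,"claw":0},{"tx":-0.96,"ty":-0.44,"tz":0,"spin":0,"claw":0},{"tx":-0.96,"ty":-0.44,"tz":0,"spin":0,"claw":0},{"tx":-0.96,"ty":-0.44,"tz":0,"spin":0,"claw":0},{"tx":0,"ty":0,"tz":0,"spin":1,"claw":0},{"tx":0,"ty":0,"tz":0,"spin":1,"claw":0}]'
python3 -m pendant '[{"tx":0,"ty":0,"tz":0,"spin":1,"claw":0},{"tx":0,"ty":0,"tz":0,"spin":1,"claw":0},{"tx":0,"ty":0,"tz":0,"spin":1,"claw":0},{"tx":0,"ty":0,"tz":0,"spin":1,"claw":0},{"tx":0,"ty":0,"tz":0,"spin":1,"claw":0},{"tx":0,"ty":0,"tz":0,"spin":1,"claw":0},{"tx":0,"ty":0,"tz":0,"spin":1,"claw":0},{"tx":0,"ty":0,"tz":0,"spin":1,"claw":0},{"tx":0,"ty":0,"tz":0,"spin":1,"claw":0},{"tx":0,"ty":0,"tz":0,"spin":1,"claw":0}]'
python3 -m pendant '[{"tx":0,"ty":0,"tz":0,"spin":1,"claw":0},{"tx":0,"ty":0,"tz":0,"spin":1,"claw":0},{"tx":0,"ty":0,"tz":0,"spin":1,"claw":0},{"tx":0,"ty":0,"tz":0,"spin":1,"claw":0},{"tx":0,"ty":0,"tz":0,"spin":1,"claw":0},{"tx":0,"ty":0,"tz":0,"spin":1,"claw":0},{"tx":0,"ty":0,"tz":0,"spin":1,"claw":0},{"tx":0,"ty":0,"tz":0,"spin":1,"claw":0},{"tx":0,"ty":0,"tz":0,"spin":1,"claw":0},{"tx":0,"ty":0,"tz":0,"spin":1,"claw":0}]'
```

```text
time_s: 1.35
tool_pos: [0.4994, 0.3499, 0.2389]
tool_rot: [-179.9, -0.0, 155.9]
force: [-0.4, -0.3, -0.2]
grip_width: 0.0871
grasp_force: 0.0
time_s: 2.6
tool_pos: [0.4987, 0.3508, 0.239]
tool_rot: [-179.9, 0.0, 116.0]
force: [0.2, 0.8, -0.4]
grip_width: 0.087
grasp_force: 0.0
time_s: 3.85
tool_pos: [0.4987, 0.3509, 0.239]
tool_rot: [-180.0, 0.0, 76.0]
force: [-0.1, -0.1, 0.5]
grip_width: 0.0868
grasp_force: 0.0
```

```bash

python3 -m pendant '[{"tx":0,"ty":0,"tz":0,"spin":1,"claw":0},{"tx":0,"ty":0,"tz":0,"spin":1,"claw":0},{"tx":0,"ty":0,"tz":0,"spin":1,"claw":0},{"tx":-0.96,"ty":0.32,"tz":0,"spin":0,"claw":0},{"tx":-0.96,"ty":0.32,"tz":0,"spin":0,"claw":0},{"tx":-0.96,"ty":0.32,"tz":0,"spin":0,"claw":0},{"tx":-0.96,"ty":0.32,"tz":0,"spin":0,"claw":0},{"tx":-0.96,"ty":0.32,"tz":0,"spin":0,"claw":0},{"tx":-0.96,"ty":0.32,"tz":0,"spin":0,"claw":0},{"tx":-0.96,"ty":0.32,"tz":0,"spin":0,"claw":0}]'
python3 -m pendant '[{"tx":-0.96,"ty":0.32,"tz":0,"spin":0,"claw":0},{"tx":-0.96,"ty":0.32,"tz":0,"spin":0,"claw":0},{"tx":-0.96,"ty":0.32,"tz":0,"spin":0,"claw":0},{"tx":0,"ty":0,"tz":0,"spin":0,"claw":0}]'
python3 - <<'E'
from cell import env,cams
import cv2,json
i=cams.camera_info('wrist');print(env.get_obs()['tool_pos'],i)
im=cams.read_camera('wrist')
cv2.imwrite('pics/w1.png',im[:,:,::-1]);json.dump({k:(v.tolist() if hasattr(v,'tolist') else v) for k,v in i.items()},open('w1.json','w'))
E
```

```text
time_s: 5.1
tool_pos: [0.4526, -0.0018, 0.2393]
tool_rot: [-180.0, -0.0, 64.1]
force: [0.1, 1.2, -0.4]
grip_width: 0.0867
grasp_force: 0.0
time_s: 5.6
tool_pos: [0.4324, -0.1549, 0.2396]
tool_rot: [180.0, -0.0, 63.7]
force: [0.1, 0.5, -0.1]
grip_width: 0.0867
grasp_force: 0.0
[ 0.43235925 -0.15493317  0.23961291] {'fx': 312.66817839973237, 'fy': 312.66817839973237, 'cx': 318.1208464393259, 'cy': 193.67803114013944, 'k1': -0.05673167736194353, 'rvec': array([-2.76748957,  0.64815942,  0.09911088]), 'tvec': array([-0.45523258,  0.0141342 ,  0.40628719])}
```

View pics/w1.png

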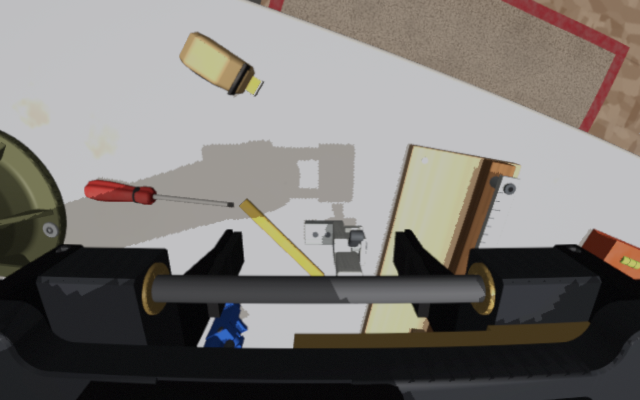

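Wrist view: stop foot at (320,232), lever tip at (357,238), post just below at (348,262), close above the gripper bar; pencil tip at (322,272). I'll enlarge this.

```bash
python3 - <<'E'
import cv2,numpy as np
s=cv2.imread('pics/w1.png')
b=cv2.resize(s[205:285,290:390],None,fx=7,fy=7,interpolation=cv2.INTER_CUBIC)
cv2.imwrite('pics/w1c.png',np.clip(b*1.3,0,255).astype('uint8'))
E
```

```text
(no output)
```

View pics/w1c.png

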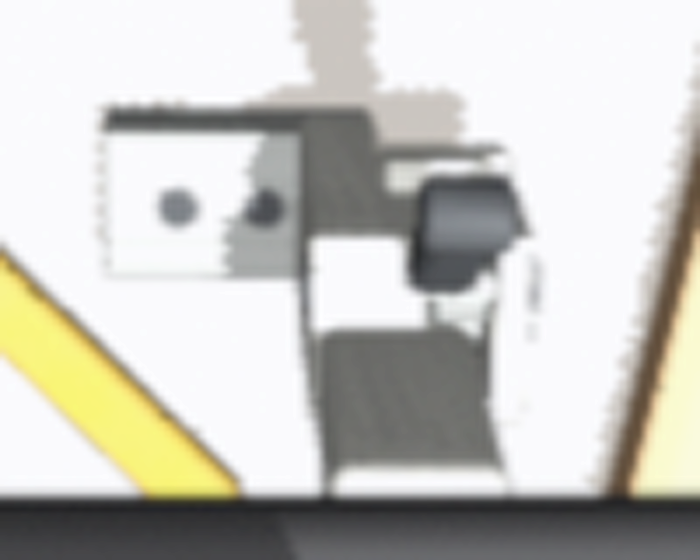

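```bash
python3 - <<'E'
from h import *
import json
np.set_printoptions(precision=4,suppress=True)
W=json.load(open('w1.json'))
f=lambda x,y:((x+.5)/7-.5+290,(y+.5)/7-.5+205)
A=plane(W,f(331,467),.11);B=plane(W,f(503,465),.11)
C=plane(W,f(105,130),.014);D=plane(W,f(105,273),.014)
E_=plane(W,f(318,332),.066);L=plane(W,f(462,200),.097)
ang=lambda d:np.degrees(np.arctan2(d[1],d[0]))
print(A,B,np.linalg.norm(B-A),ang(B-A));print(C,D,np.linalg.norm(C-D),ang(C-D)); print(E_,L)
for th in (ang(B-A),ang(C-D)-90):
    t=np.radians(th);x=np.array([np.cos(t),np.sin(t)]);y=np.array([-x[1],x[0]])
    post=(A+B)[:2]/2-y*.009
    foot=(C+D)[:2]/2+x*.05-y*.006
    print(th,'post from top edge',post,'from foot',foot,'lever rel', (L[:2]-post)@x,(L[:2]-post)@y)
E
```

```text
[ 0.4105 -0.2389  0.11  ] [ 0.4326 -0.2496  0.11  ] 0.02457597240228513 -25.797868923977706
[ 0.3834 -0.2126  0.014 ] [ 0.3702 -0.2383  0.014 ] 0.028889622768434386 62.8610799622573
[ 0.41   -0.2409  0.066 ] [ 0.4432 -0.2153  0.097 ]
-25.797868923977706 post from top edge [ 0.4176 -0.2524] from foot [ 0.4192 -0.2526] lever rel 0.006885982822552323 0.04452581376741695
-27.1389200377427 post from top edge [ 0.4174 -0.2523] from foot [ 0.4185 -0.2536] lever rel 0.00605266407770052 0.04467724009550332
```

```bash

python3 -m pendant '[{"tx":-0.943,"ty":0.304,"tz":0,"spin":0,"claw":0},{"tx":-0.943,"ty":0.304,"tz":0,"spin":0.1,"claw":0},{"tx":0,"ty":0,"tz":0.9,"spin":0,"claw":0},{"tx":0,"ty":0,"tz":0.9,"spin":0,"claw":0},{"tx":0,"ty":0,"tz":0.9,"spin":0,"claw":0},{"tx":0,"ty":0,"tz":0.33,"spin":0,"claw":0},{"tx":0,"ty":0,"tz":0,"spin":0,"claw":0}]'
python3 -m pendant '[{"tx":0,"ty":0,"tz":0,"spin":0,"claw":1},{"tx":0,"ty":0,"tz":0,"spin":0,"claw":1},{"tx":0,"ty":0,"tz":0,"spin":0,"claw":1},{"tx":0,"ty":0,"tz":0,"spin":0,"claw":1},{"tx":0,"ty":0,"tz":0,"spin":0,"claw":1},{"tx":0,"ty":0,"tz":0,"spin":0,"claw":1},{"tx":0,"ty":0,"tz":0,"spin":0,"claw":1},{"tx":0,"ty":0,"tz":0,"spin":0,"claw":1}]' 30
```

```text
time_s: 6.52
tool_pos: [0.4191, -0.247, 0.0864]
tool_rot: [-179.8, 0.1, 63.9]
force: [0.1, 0.1, 0.3]
grip_width: 0.0869
grasp_force: 0.0
time_s: 7.52
tool_pos: [0.42, -0.2489, 0.0881]
tool_rot: [180.0, 0.0, 63.7]
force: [1.1, -0.3, -1.0]
grip_width: 0.0259
grasp_force: 30.0
```

```bash

python3 -m pendant '[{"tx":0,"ty":0,"tz":-0.3,"spin":0,"claw":1},{"tx":0,"ty":0,"tz":-0.22,"spin":0,"claw":1},{"tx":0,"ty":0,"tz":0,"spin":0.8,"claw":1},{"tx":0,"ty":0,"tz":0,"spin":0.8,"claw":1},{"tx":0,"ty":0,"tz":0,"spin":0.75,"claw":1},{"tx":-0.2,"ty":0.65,"tz":0,"spin":0,"claw":1},{"tx":-0.2,"ty":0.65,"tz":0,"spin":0,"claw":1},{"tx":-0.19,"ty":0.65,"tz":0,"spin":0,"claw":1},{"tx":0,"ty":0,"tz":0,"spin":0,"claw":1},{"tx":0,"ty":0,"tz":0,"spin":0,"claw":1}]'
python3 - <<'E'
from cell import env,cams
import cv2,json,numpy as np
im=[]
for n in('wrist','top','scene'):
    i=cams.camera_info(n)
    im.append(cams.read_camera(n)[:,:,::-1]);cv2.imwrite(f'pics/{n}2.png',im[-1])
    if n=='wrist':json.dump({k:(v.tolist() if hasattr(v,'tolist') else v) for k,v in i.items()},open('w2.json','w'))
a=cv2.resize(im[0][100:300,240:560],(800,500),interpolation=cv2.INTER_CUBIC)
cv2.imwrite('pics/c2.png',np.clip(a*1.3,0,255).astype('uint8'))
E
```

```text
time_s: 8.78
tool_pos: [0.4813, -0.3291, 0.1142]
tool_rot: [-179.9, -0.0, 54.3]
force: [-0.3, 0.5, -3.3]
grip_width: 0.0258
grasp_force: 30.0
```

View pics/c2.png

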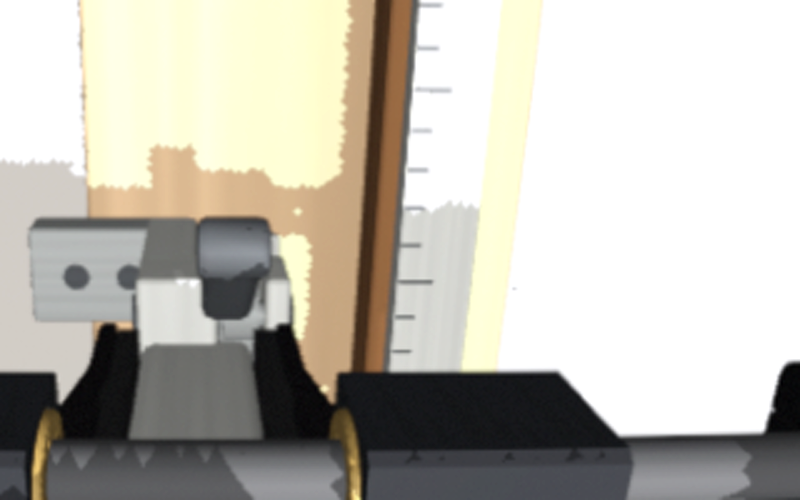

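Held square: foot at crop (35,270), lever still open at (235,250), rail front edge from (416,0) to (387,370), and the way to the rail is clear.

```bash
python3 - <<'E'
from h import *
import json
np.set_printoptions(precision=4,suppress=True)
W=json.load(open('w2.json'))
f=lambda x,y:((x+.5)/2.5-.5+240,(y+.5)/2.5-.5+100)
A=plane(W,f(416,1),.068);B=plane(W,f(387,370),.068)
ang=lambda d:np.degrees(np.arctan2(d[1],d[0]))
t=np.radians(54.25);y=np.array([np.cos(t),np.sin(t)]);x=np.array([y[1],-y[0]])
mid=np.array([.533,-.345]);tcp=np.array([.4813,-.3291])
print('rail',ang(A-B),[((p[:2]-mid)@x) for p in(A,B)])
def rel(n,p,z): q=plane(W,f(*p),z)[:2]-tcp;print(n,q@x,q@y)
rel('postbaseL (-13,9)',(147,345),.092);rel('postbaseR(13,9)',(247,345),.092)
rel('foot +y top (-50,21)',(32,230),.040);rel('foot -y(-50,-9)',(35,318),.040)
rel('lever tip (7,42)',(235,235),.123)
print('tcp board',(tcp-mid)@x,(tcp-mid)@y)
E
```

```text
rail 54.334258494581874 [np.float64(-0.0006413072533525452), np.float64(-0.0005001536253622873)]
postbaseL (-13,9) -0.012420818655922466 0.0031165402847869
postbaseR(13,9) 0.010911719548710999 0.0031463750691981315
foot +y top (-50,21) -0.0490427396619934 0.015129718385717871
foot -y(-50,-9) -0.04990479520932685 -0.012823699192585735
lever tip (7,42) 0.0060795782541632325 0.03982207011005705
tcp board -0.05124794455122634 -0.017301681400211703
```

```bash

python3 -m pendant '[{"tx":0,"ty":0,"tz":0.07,"spin":0,"claw":1},{"tx":0,"ty":0.2,"tz":0,"spin":0,"claw":1},{"tx":0,"ty":0.2,"tz":0,"spin":0,"claw":1},{"tx":0,"ty":0,"tz":0,"spin":0,"claw":1},{"tx":0,"ty":0,"tz":0,"spin":0,"claw":1}]'
python3 -m pendant '[{"tx":0,"ty":0.15,"tz":0,"spin":0,"claw":1},{"tx":0,"ty":0.15,"tz":0,"spin":0,"claw":1},{"tx":0,"ty":0.15,"tz":0,"spin":0,"claw":1},{"tx":0,"ty":0,"tz":0,"spin":0,"claw":1},{"tx":0,"ty":0,"tz":0,"spin":0,"claw":1}]'
```

```text
time_s: 9.55
tool_pos: [0.4978, -0.3415, 0.1104]
tool_rot: [-180.0, 0.0, 54.3]
force: [0.2, -0.5, -3.8]
grip_width: 0.0257
grasp_force: 30.0
time_s: 10.18
tool_pos: [0.5161, -0.3544, 0.1104]
tool_rot: [-180.0, 0.0, 54.3]
force: [-0.4, -0.4, -2.7]
grip_width: 0.0256
grasp_force: 30.0
```

```bash

python3 -m pendant '[{"tx":0,"ty":0.08,"tz":0,"spin":0,"claw":1},{"tx":0,"ty":0.06,"tz":0,"spin":0,"claw":1},{"tx":0,"ty":0.03,"tz":0,"spin":0,"claw":1},{"tx":0,"ty":0,"tz":0,"spin":0,"claw":1},{"tx":0,"ty":0,"tz":0,"spin":0,"claw":1}]'
```

```text
time_s: 10.8
tool_pos: [0.5232, -0.3593, 0.1105]
tool_rot: [-180.0, -0.0, 54.3]
force: [0.4, 0.8, -3.5]
grip_width: 0.0258
grasp_force: 30.0
```

```bash

python3 -m pendant '[{"tx":0,"ty":0.03,"tz":0,"spin":0,"claw":1},{"tx":0,"ty":0.02,"tz":0,"spin":0,"claw":1},{"tx":0,"ty":0,"tz":0,"spin":0,"claw":1},{"tx":0,"ty":0,"tz":0,"spin":0,"claw":1}]'
```

```text
time_s: 11.3
tool_pos: [0.5241, -0.36, 0.1101]
tool_rot: [-179.8, -0.0, 54.3]
force: [-3.8, 4.0, -2.2]
grip_width: 0.0253
grasp_force: 30.0
```

```bash

python3 -m pendant '[{"tx":0,"ty":-0.02,"tz":0,"spin":0,"claw":1},{"tx":-0.2,"ty":0,"tz":0,"spin":0,"claw":1},{"tx":-0.2,"ty":0,"tz":0,"spin":0,"claw":1},{"tx":-0.2,"ty":0,"tz":0,"spin":0,"claw":1},{"tx":-0.12,"ty":0,"tz":0,"spin":0,"claw":1},{"tx":0,"ty":0,"tz":0,"spin":0,"claw":1},{"tx":0,"ty":0,"tz":0,"spin":0,"claw":1}]'
python3 - <<'E'
from cell import env,cams
import cv2,json,numpy as np
im=[]
for n in('top','scene'):
    im.append(cams.read_camera(n)[:,:,::-1]);cv2.imwrite(f'pics/{n}3.png',im[-1])
# top line ~(372,152) ; scene ~(263,150)
a=cv2.resize(im[0][115:185,340:405],None,fx=6,fy=6,interpolation=cv2.INTER_CUBIC)
b=cv2.resize(im[1][115:185,225:290],None,fx=6,fy=6,interpolation=cv2.INTER_CUBIC)
cv2.imwrite('pics/c3.png',np.clip(np.hstack([a,b])*1.3,0,255).astype('uint8'))
E
```

```text
time_s: 12.18
tool_pos: [0.5018, -0.3909, 0.1105]
tool_rot: [-179.9, 0.1, 54.3]
force: [-4.6, 2.1, -2.6]
grip_width: 0.0259
grasp_force: 30.0
```

View pics/c3.png

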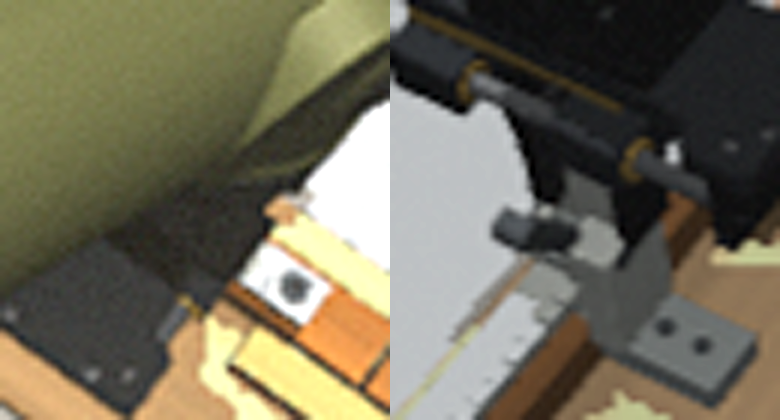

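Left half: the arm hides the tape from the top camera. Right half (scene): the stop sits on the rail, lever open at (535,232); foot corners at (712,385) and (757,338). I'll check the along-rail position from those corners.

```bash
python3 - <<'E'
from h import *
from cell import cams
S=cams.camera_info('scene')
f=lambda x,y:((x-390+.5)/6-.5+225,(y+.5)/6-.5+115)
t=np.radians(54.25);y=np.array([np.cos(t),np.sin(t)]);x=np.array([y[1],-y[0]])
mid=np.array([.533,-.345]);tcp=np.array([.5018,-.3909])-mid
print('tcp',tcp@x,tcp@y)
for n,p,z,c in(('foot+',(712,385),.0365,(-.05,.021)),('foot-',(757,338),.0365,(-.05,-.009)),('lever',(520,228),.113,(.007,.042))):
    q=plane(S,f(*p),z)[:2]-mid; q=np.array([q@x,q@y])-c
    print(n,'post at',q,'throat y rel line',q[1]-.009+.0717)
E
```

```text
tcp 0.0014959514154498832 -0.055479835340082065
foot+ post at [ 0.00264199 -0.06525721] throat y rel line -0.0025572095087829233
foot- post at [ 0.00015051 -0.0607145 ] throat y rel line 0.0019854994638431323
lever post at [ 0.0020113  -0.06579121] throat y rel line -0.003091206181428982
```

```bash

python3 -m pendant '[{"tx":-0.02,"ty":0,"tz":0,"spin":0,"claw":1},{"tx":0,"ty":0,"tz":0,"spin":0,"claw":1},{"tx":0,"ty":0,"tz":0,"spin":0,"claw":1},{"tx":0,"ty":0,"tz":0.02,"spin":0,"claw":1},{"tx":0,"ty":0,"tz":0,"spin":0,"claw":1},{"tx":0,"ty":0,"tz":0,"spin":0,"claw":1}]'
python3 -m pendant '[{"tx":0,"ty":0,"tz":0,"spin":0,"claw":0.6},{"tx":0,"ty":0,"tz":0,"spin":0,"claw":0.5},{"tx":0,"ty":0,"tz":0,"spin":0,"claw":0.2},{"tx":0,"ty":0,"tz":0,"spin":0,"claw":0},{"tx":0,"ty":0,"tz":0,"spin":0,"claw":0},{"tx":0,"ty":0,"tz":0,"spin":0,"claw":0},{"tx":0,"ty":0,"tz":-0.7,"spin":0,"claw":0},{"tx":0,"ty":0,"tz":-0.9,"spin":0,"claw":0},{"tx":0,"ty":0,"tz":-0.9,"spin":0,"claw":0},{"tx":0,"ty":0,"tz":0,"spin":0,"claw":0}]'
python3 - <<'E'
from cell import env,cams
import cv2,numpy as np
i=cams.camera_info('wrist');R=cv2.Rodrigues(np.array(i['rvec']))[0]
print('cam',-R.T@i['tvec'],'fwd',R[2],'q7',env.get_obs()['qpos'][6])
E
```

```text
time_s: 13.02
tool_pos: [0.5018, -0.391, 0.1096]
tool_rot: [-179.9, 0.1, 54.3]
force: [-4.2, 3.0, -1.4]
grip_width: 0.0256
grasp_force: 30.0
time_s: 14.28
tool_pos: [0.5041, -0.3922, 0.2386]
tool_rot: [179.6, -0.0, 54.3]
force: [0.1, 0.9, -0.8]
grip_width: 0.0871
grasp_force: 0.0
cam [ 0.55056432 -0.32415714  0.38243681] fwd [-0.16977157 -0.24800055 -0.95376797] q7 15.807611045222089
```

```bash

python3 -m pendant '[{"tx":0,"ty":0,"tz":0,"spin":1,"claw":0},{"tx":0,"ty":0,"tz":0,"spin":1,"claw":0},{"tx":0,"ty":0,"tz":0,"spin":1,"claw":0},{"tx":0,"ty":0,"tz":0,"spin":1,"claw":0},{"tx":0,"ty":0,"tz":0,"spin":1,"claw":0},{"tx":0,"ty":0,"tz":0,"spin":1,"claw":0},{"tx":0,"ty":0,"tz":0,"spin":1,"claw":0},{"tx":0,"ty":0,"tz":0,"spin":1,"claw":0},{"tx":0,"ty":0,"tz":0,"spin":1,"claw":0},{"tx":0,"ty":0,"tz":0,"spin":1,"claw":0}]'
python3 -m pendant '[{"tx":0,"ty":0,"tz":0,"spin":1,"claw":0},{"tx":0,"ty":0,"tz":0,"spin":1,"claw":0},{"tx":0,"ty":0,"tz":0,"spin":1,"claw":0},{"tx":0,"ty":0,"tz":0,"spin":1,"claw":0},{"tx":0,"ty":0,"tz":0,"spin":1,"claw":0},{"tx":0,"ty":0,"tz":0,"spin":1,"claw":0},{"tx":0,"ty":0,"tz":0,"spin":1,"claw":0},{"tx":0,"ty":0,"tz":0,"spin":1,"claw":0},{"tx":0,"ty":0,"tz":0,"spin":1,"claw":0},{"tx":0,"ty":0,"tz":0,"spin":1,"claw":0}]'
python3 -m pendant '[{"tx":0,"ty":0,"tz":0,"spin":1,"claw":0},{"tx":0,"ty":0,"tz":0,"spin":1,"claw":0},{"tx":0,"ty":0,"tz":0,"spin":0.5,"claw":0},{"tx":-0.8,"ty":0.45,"tz":0,"spin":0,"claw":0},{"tx":-0.8,"ty":0.45,"tz":0,"spin":0,"claw":0},{"tx":0,"ty":0,"tz":0,"spin":0,"claw":0},{"tx":0,"ty":0,"tz":0,"spin":0,"claw":0}]'
python3 - <<'E'
from cell import env,cams
import cv2,json,numpy as np
o=env.get_obs();print(o['tool_pos'],o['tool_rot'],o['qpos'])
i=cams.camera_info('wrist');im=cams.read_camera('wrist')[:,:,::-1]
cv2.imwrite('pics/w4.png',im);json.dump({k:(v.tolist() if hasattr(v,'tolist') else v) for k,v in i.items()},open('w4.json','w'))
from h import *
K=np.array([[i['fx'],0,i['cx']],[0,i['fy'],i['cy']],[0,0,1]])
uv=cv2.projectPoints(np.array([[.4911,-.4032,.068]]),np.array(i['rvec']),np.array(i['tvec']),K,np.array([i['k1'],0,0,0.]))[0].ravel();print(uv)
u,v=[int(a) for a in uv];u=max(0,min(u-60,520));v=max(0,min(v-50,310))
print(u,v)
cv2.imwrite('pics/c4.png',np.clip(cv2.resize(im[v:v+90,u:u+120],None,fx=6.5,fy=6.5,interpolation=cv2.INTER_CUBIC)*1.25,0,255).astype('uint8'))
E
```

```text
time_s: 15.52
tool_pos: [0.5026, -0.3898, 0.2332]
tool_rot: [-179.9, 0.1, 14.2]
force: [0.7, 0.2, -0.1]
grip_width: 0.0873
grasp_force: 0.0
time_s: 16.77
tool_pos: [0.5026, -0.3898, 0.2332]
tool_rot: [-180.0, 0.1, -25.8]
force: [0.7, 0.6, 0.3]
grip_width: 0.0877
grasp_force: 0.0
time_s: 17.65
tool_pos: [0.4125, -0.3796, 0.2345]
tool_rot: [-179.9, -0.0, -35.6]
force: [0.1, -0.3, -0.5]
grip_width: 0.0871
grasp_force: 0.0
[ 0.41248873 -0.37959716  0.23447188] [-1.79900333e+02 -3.67279126e-02 -3.56079005e+01] [-19.56650168  15.07742371  69.87693153  98.37912606 -14.64139709
  76.74233739 -72.52873226]
[289.84401522 100.81009353]
229 50
```

View pics/c4.png

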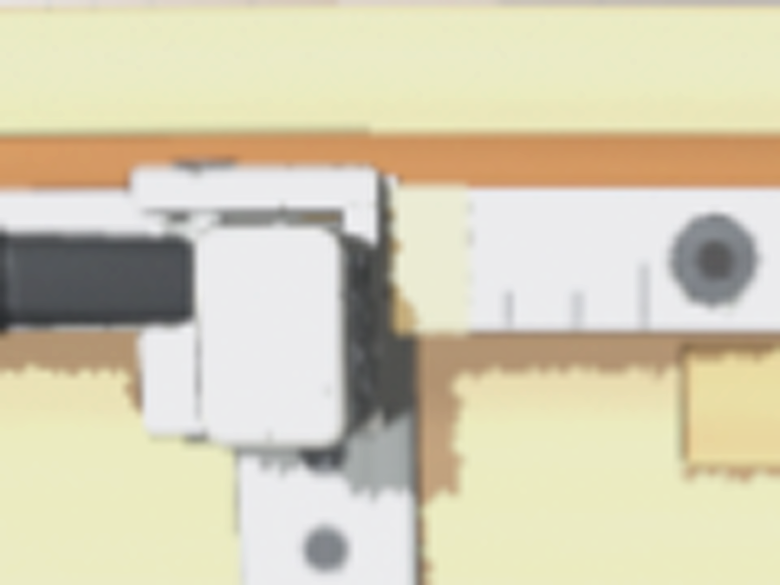

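Face on the rail is at crop x≈390, and the tape's right edge at x≈468. So about 11 of the 12 mm right half is showing, and the face is ~1 mm from the line. Post top spans (195–345, 225–445), and the lever is still open on the left.

```bash
python3 - <<'E'
from h import *
import json
W=json.load(open('w4.json'))
f=lambda x,y:((x+.5)/6.5-.5+229,(y+.5)/6.5-.5+50)
t=np.radians(54.25);y=np.array([np.cos(t),np.sin(t)]);x=np.array([y[1],-y[0]])
mid=np.array([.533,-.345])
def b(n,p,z): q=plane(W,f(*p),z)[:2]-mid;print(n,(1e3*np.array([q@x,q@y])).round(1))
b('tapeR',(468,260),.068);b('face',(390,250),.068);b('railfront',(560,332),.068);b('boltR',(714,260),.072)
b('post fr -y',(343,440),.131);b('post bk -y',(343,230),.131);b('post bk +y',(195,230),.131);b('post fr +y',(200,443),.131)
b('foot-y far',(415,570),.0355)
q=np.array([.4125,-.3796])-mid;print('tcp',q@x,q@y)
E
```

```text
tapeR [ 10.3 -82.1]
face [ 11.7 -70.8]
railfront [  0.1 -95.5]
boltR [  10.3 -117.7]
post fr -y [-11.4 -70.5]
post bk -y [ 12.5 -71.2]
post bk +y [ 12.6 -54. ]
post fr +y [-11.7 -53.4]
foot-y far [-38.9 -70.8]
tcp -0.07757962639572878 -0.09848254448530032
```

```bash

python3 -m pendant '[{"tx":0.826,"ty":-0.562,"tz":0,"spin":0,"claw":0},{"tx":0.826,"ty":-0.562,"tz":0,"spin":0.03,"claw":0},{"tx":0,"ty":0,"tz":0,"spin":0,"claw":0},{"tx":0,"ty":0,"tz":0,"spin":0,"claw":0}]'
cat > st.py <<'E'
from cell import env
import numpy as np
o=env.get_obs();t=np.radians(54.25);y=np.array([np.cos(t),np.sin(t)]);x=np.array([y[1],-y[0]])
q=np.array(o['tool_pos'][:2])-[.533,-.345];print('board mm',(1e3*np.array([q@x,q@y])).round(1),'z',round(o['tool_pos'][2],4),'q',np.round(o['qpos'],1))
E
python3 st.py
```

```text
time_s: 18.2
tool_pos: [0.5116, -0.3829, 0.2333]
tool_rot: [179.8, 0.1, -35.7]
force: [-0.9, -0.4, 0.2]
grip_width: 0.0872
grasp_force: 0.0
board mm [  4.7 -43.3] z 0.2333 q [-11.5  27.5  62.9  87.  -24.4  80.7 -72.9]
```

```bash

python3 -m pendant '[{"tx":0,"ty":0,"tz":0.8,"spin":0,"claw":0},{"tx":0,"ty":0,"tz":0.8,"spin":0,"claw":0},{"tx":0,"ty":0,"tz":0.5,"spin":0,"claw":0},{"tx":0,"ty":0,"tz":0.25,"spin":0,"claw":0},{"tx":0,"ty":0,"tz":0,"spin":0,"claw":0},{"tx":0,"ty":0,"tz":0,"spin":0,"claw":0.3},{"tx":0,"ty":0,"tz":0,"spin":0,"claw":0.3},{"tx":0,"ty":0,"tz":0,"spin":0,"claw":0.3},{"tx":0,"ty":0,"tz":0,"spin":0,"claw":0.3},{"tx":0,"ty":0,"tz":0,"spin":0,"claw":0.3}]' 25
python3 st.py
```

```text
time_s: 19.45
tool_pos: [0.5116, -0.3827, 0.1171]
tool_rot: [-180.0, -0.0, -35.8]
force: [0.4, -0.2, 0.2]
grip_width: 0.061
grasp_force: 0.0
board mm [  4.7 -43.1] z 0.1171 q [ -9.   32.7  58.7  94.8 -29.5  69.5 -69.5]
```

```bash

python3 -m pendant '[{"tx":0,"ty":0,"tz":0,"spin":0,"claw":0.345},{"tx":0,"ty":0.028,"tz":0,"spin":0,"claw":0.38},{"tx":0,"ty":0.028,"tz":0,"spin":0,"claw":0.416},{"tx":0,"ty":0.028,"tz":0,"spin":0,"claw":0.452},{"tx":0,"ty":0.028,"tz":0,"spin":0,"claw":0.488},{"tx":0,"ty":0,"tz":0,"spin":0,"claw":0.488},{"tx":0,"ty":0,"tz":0,"spin":0,"claw":0.488}]' 25
python3 st.py
```

```text
time_s: 20.32
tool_pos: [0.5083, -0.388, 0.1179]
tool_rot: [180.0, -0.1, -35.8]
force: [-0.8, -0.4, 6.0]
grip_width: 0.0452
grasp_force: 8.4
board mm [  5.1 -49.3] z 0.1179 q [ -8.5  32.7  58.7  94.7 -29.5  69.6 -69. ]
```

```bash

python3 -m pendant '[{"tx":0,"ty":0.026,"tz":0,"spin":0,"claw":0.525},{"tx":0,"ty":0.026,"tz":0,"spin":0,"claw":0.56},{"tx":0,"ty":0.026,"tz":0,"spin":0,"claw":0.6},{"tx":0,"ty":0.022,"tz":0,"spin":0,"claw":0.64},{"tx":0,"ty":0,"tz":0,"spin":0,"claw":1},{"tx":0,"ty":0,"tz":0,"spin":0,"claw":1},{"tx":0,"ty":0,"tz":0,"spin":0,"claw":1},{"tx":0,"ty":0,"tz":0,"spin":0,"claw":1}]' 25
python3 st.py
```

```text
time_s: 21.32
tool_pos: [0.5045, -0.394, 0.1187]
tool_rot: [179.8, -0.2, -35.9]
force: [-2.1, -1.5, 9.1]
grip_width: 0.0302
grasp_force: 24.5
board mm [  5.5 -56.4] z 0.1187 q [ -8.   32.7  58.8  94.6 -29.4  69.5 -68.5]
```

```bash
python3 - <<'E'
from cell import env,cams
import cv2,numpy as np
im=[cams.read_camera(n)[:,:,::-1] for n in('top','scene','wrist')]
a=cv2.resize(im[0][115:185,340:405],(360,390),interpolation=cv2.INTER_CUBIC)
b=cv2.resize(im[1][115:185,225:290],(360,390),interpolation=cv2.INTER_CUBIC)
c=cv2.resize(im[2][150:300,170:470],(390,195))
cv2.imwrite('pics/c5.png',np.clip(np.vstack([np.hstack([a,b]),np.pad(c,((0,0),(0,330),(0,0)))])*1.3,0,255).astype('uint8'))
E
```

```text
(no output)
```

View pics/c5.png

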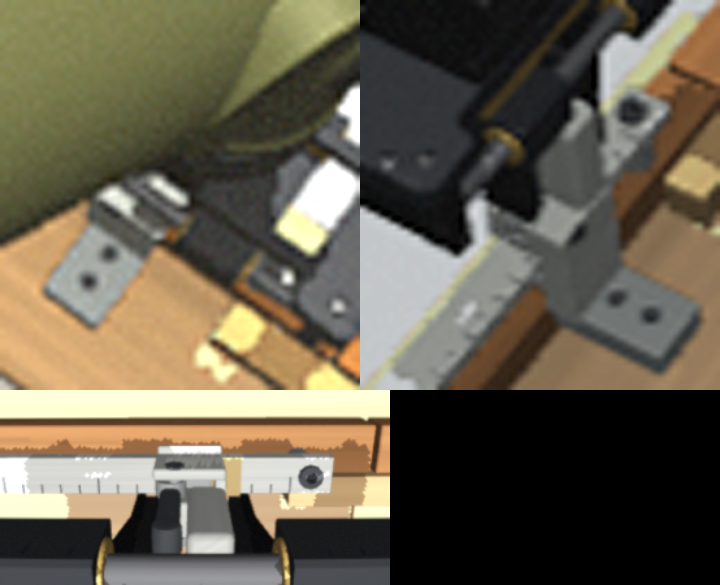

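```bash
python3 - <<'E'
from h import *
from cell import env,cams
W=cams.camera_info('wrist');im=cams.read_camera('wrist')
for v in(208,211,214,217,220,223): print(v,[tuple(int(c) for c in p) for p in im[v,336:362]])
t=np.radians(54.25);y=np.array([np.cos(t),np.sin(t)]);x=np.array([y[1],-y[0]])
mid=np.array([.533,-.345])
for u in(340,342,344,346,354,355,356,357,409):
    print(u,[ (1e3*np.array([(plane(W,(u,v),z)[:2]-mid)@x,(plane(W,(u,v),z)[:2]-mid)@y])).round(1) for v,z in((208,.0895),(214,.068))])
E
```

```text
208 [(85, 85, 83), (85, 86, 83), (83, 84, 82), (84, 84, 82), (90, 90, 88), (98, 97, 94), (114, 107, 92), (145, 129, 95), (163, 143, 101), (165, 145, 102), (164, 145, 102), (164, 144, 101), (165, 145, 102), (165, 145, 102), (164, 144, 102), (165, 145, 102), (164, 144, 102), (164, 144, 102), (165, 146, 106), (168, 156, 131), (172, 169, 161), (174, 174, 170), (174, 174, 171), (174, 175, 171), (174, 175, 171), (174, 175, 171)]
211 [(145, 145, 143), (146, 146, 143), (145, 146, 142), (145, 146, 142), (145, 146, 142), (143, 144, 140), (136, 136, 131), (138, 131, 115), (154, 136, 100), (163, 144, 102), (164, 144, 101), (165, 144, 102), (164, 144, 102), (164, 144, 101), (164, 145, 102), (164, 144, 102), (164, 144, 102), (164, 144, 102), (164, 146, 105), (168, 156, 132), (172, 169, 160), (174, 174, 170), (174, 174, 171), (174, 174, 171), (175, 175, 171), (175, 175, 171)]
214 [(177, 180, 176), (177, 180, 175), (177, 180, 175), (177, 180, 175), (177, 180, 175), (173, 175, 171), (163, 164, 160), (151, 146, 134), (152, 135, 101), (162, 143, 101), (164, 144, 102), (164, 144, 102), (164, 144, 101), 
[... 1320 characters left out ...]
(164, 143, 101), (163, 143, 100), (163, 143, 101), (163, 143, 100), (163, 143, 100), (163, 143, 101), (165, 148, 114), (170, 163, 147), (174, 173, 169), (174, 175, 171), (174, 175, 171), (174, 175, 170), (174, 175, 171), (173, 173, 169)]
340 [array([ 24.3, -70.1]), array([ 12.2, -71.8])]
342 [array([ 24.3, -71.3]), array([ 12.2, -73.2])]
344 [array([ 24.3, -72.5]), array([ 12.2, -74.5])]
346 [array([ 24.3, -73.7]), array([ 12.2, -75.8])]
354 [array([ 24.3, -78.4]), array([ 12.2, -81.2])]
355 [array([ 24.3, -79. ]), array([ 12.2, -81.8])]
356 [array([ 24.3, -79.6]), array([ 12.2, -82.5])]
357 [array([ 24.3, -80.1]), array([ 12.2, -83.2])]
409 [array([  24.1, -111.1]), array([  12. , -118.2])]
```

Lever is upright against the post, but the face sits about 2 mm to the right of the line (-71.9 against -69.8). I'll nudge it back while it's still squeezed.

```bash

python3 -m pendant '[{"tx":0,"ty":-0.03,"tz":0,"spin":0,"claw":1},{"tx":0,"ty":-0.02,"tz":0,"spin":0,"claw":1},{"tx":0,"ty":0,"tz":0,"spin":0,"claw":1},{"tx":0,"ty":0,"tz":0,"spin":0,"claw":1}]'
python3 st.py; cat > f.py <<'E'
from h import *
from cell import cams
W=cams.camera_info('wrist');im=cams.read_camera('wrist').astype(int)
t=np.radians(54.25);y=np.array([np.cos(t),np.sin(t)]);mid=np.array([.533,-.345])
r=im[214];s=r[:,0]-r[:,2]; k=np.where(s[325:380]>45)[0]+325
print('tape px',k[0],k[-1],'face',(plane(W,(k[0]-.5,214),.0895)[:2]-mid)@y,'line',(plane(W,(k[-1]+.7,214),.068)[:2]-mid)@y+.012)
E
python3 f.py
```

```text
time_s: 22.02
tool_pos: [0.5049, -0.3933, 0.1188]
tool_rot: [179.7, -0.2, -35.9]
force: [-4.2, -2.7, 8.0]
grip_width: 0.0306
grasp_force: 24.6
board mm [  5.4 -55.6] z 0.1188 q [ -8.2  32.7  58.9  94.7 -29.3  69.5 -68.7]
tape px 344 355 face -0.07161116562851916 line -0.06971111376926052
```

```bash

python3 -m pendant '[{"tx":0,"ty":-0.03,"tz":0,"spin":0,"claw":1},{"tx":0,"ty":-0.02,"tz":0,"spin":0,"claw":1},{"tx":0,"ty":0,"tz":0,"spin":0,"claw":1},{"tx":0,"ty":0,"tz":0,"spin":0,"claw":1}]'
python3 st.py; python3 f.py
```

```text
time_s: 22.58
tool_pos: [0.5063, -0.3913, 0.1187]
tool_rot: [179.7, -0.2, -35.9]
force: [-2.8, -2.5, 8.3]
grip_width: 0.0306
grasp_force: 24.6
board mm [  5.4 -53.2] z 0.1187 q [ -8.4  32.6  58.9  94.7 -29.3  69.5 -69. ]
tape px 344 359 face -0.06912938816943999 line -0.0699061850410791
```

```bash
python3 -c "
from cell import env
print(env.sign_off())"
```

```text
the job is handed in; nothing more can be done
None
```

The stop is clamped on the rail with its face about 1 mm left of the pencil line by the wrist camera. The lever is squeezed closed at about 25 N and still held, and the job was handed in at about 22.6 s; no verdict came back.

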